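# Test the air duster with the pencil gauge and sort it

### The job

Take the pencil gauge from its white holder, press it slowly and squarely down over the valve on top of the air duster until its black mouth sits fully home and hold it there about a second so the air pushes the rod out, then stand the gauge back upright in its holder with the rod left as it reads. If green shows on the rod, stand the duster in the green tray; if only red shows, stand it in the red tray. Set the duster down gently, upright and flat inside the tray, and do not disturb the books, mug or phone.

Things in the scene. Friction and masses are not known exactly. Their poses are not given: they have to be found in the camera images.
- gauge: Pencil pressure gauge, loose, 125 mm long, 0.1 kg, upright in the holder, mouth down. Origin: centre of the open mouth at its lower end; z points to the rod end. Black chuck at the mouth, 26 mm diameter, 32 mm high, with a 17 mm wide socket; above it a steel barrel, 18 mm diameter, up to z = 125 mm. A valve pin in the socket pushes the rod out of the top; friction keeps it out afterwards.
- gauge_top (a point): Centre of the barrel's top end, 125 mm from the mouth, where the rod (10 mm thick, with a 12 mm black cap 4.5 mm proud when in) comes out by up to 30 mm. Grip the barrel within 12 mm below this point, so that the rod stays clear of the gripper's body.
- gauge_rod (a joint): How far the rod is out, m: 0 = in (at the start). The first 17 mm that come out are red, what follows is green: green shows when the value is above 0.017. The dusters read somewhere between 0.004 and 0.028.
- holder: Fixed white round holder, 62 mm diameter (80 mm foot), 55 mm high, with a vertical bore 34 mm wide and 45 mm deep in which the gauge stands loosely. Origin: centre of its underside
- holder_floor (a point): Centre of the bore's floor, 10 mm above the desk: the gauge's mouth rests here
- duster: Refillable air duster, loose, upright, about 0.45 kg: silver-white aluminium bottle with a blue band, 60 mm diameter up to 74 mm, tapering to a round neck of 30 to 32 mm diameter between 90 and 120 mm height. Origin: centre of its underside, z up. Grip the neck at about 105 mm. Its pressure is hidden.
- valve_seat (a point): Centre of the neck's flat top, 120 mm up. On it a brass stem, 9 mm diameter, 13 mm high, then a steel pin, 4.4 mm thick, its tip 25 mm above this point; air holds the pin up with 8 to 13 N, it gives way 12 mm. The gauge goes over both, axis on axis, until its mouth stands on this flat (15 to 20 N). Settles in 0.5 s; true within 2 mm of the flat, high if rammed.
- green_tray: Fixed green square tray, 130 mm, rim 14 mm high, floor 4 mm thick: for a charged duster. Origin: centre of its underside
- red_tray: Fixed red square tray of the same size: for a duster that needs refilling. Origin: centre of its underside
- book: Bystander: pale paperback lying flat, 112 x 156 x 20 mm. Origin: centre of its underside
- notebook: Bystander: dark blue book, 105 x 148 x 14 mm, lying on the other book. Origin: centre of its underside
- mug: Bystander: white mug, 76 mm wide, 88 mm high. Origin: centre of its underside
- phone: Bystander: black desk telephone, 85 x 190 x 54 mm. Origin: centre of its underside
There are look-alikes about, which are no part of the job. What is shaped like the duster but brown or orange is not meant. Of the things that look like the green_tray, the smaller one is meant.

How it is judged:
On the way:
1. the gauge stands fully home and upright on the duster's valve with its rod pushed out (horizontal distance between gauge and valve_seat below 0.006 m and z of gauge in the frame of valve_seat between -0.004 and 0.0025 m and angle between the z axis of gauge and the z axis of duster, either way round below 0.12 rad and value of joint gauge_rod above 0.003 m), for 0.4 s.
At the end, for the whole second after the job is handed in: Gauge at rest in its holder (mouth within 9 mm sideways, 6 mm in height of the bore floor, tilt < 0.12), rod out > 3 mm; duster at rest, upright (< 0.06 rad), foot on the tray floor within 44 mm of its centre: green tray if rod > 17 mm, else red (14 to 20 mm: either) (horizontal distance between gauge and holder_floor below 0.009 m and z of gauge in the frame of holder_floor below 0.006 m and angle between gauge's own z axis and vertical below 0.12 rad and linear speed of each of gauge, duster below 0.02 m/s and value of joint gauge_rod above 0.003 m and angle between duster's own z axis and vertical below 0.06 rad and ((value of joint gauge_rod above 0.014 m and horizontal distance between duster and green_tray below 0.044 m and z of duster in the frame of green_tray below 0.008 m) or (value of joint gauge_rod below 0.02 m and horizontal distance between duster and red_tray below 0.044 m and z of duster in the frame of red_tray below 0.008 m))); the robot touches nothing.
It fails at once if a bystander is moved by more than 30 mm (distance of any of book, notebook, mug, phone from where it was at the start of the episode above 0.03 m).
It fails at once if the duster is tipped by more than 0.5 rad (angle between duster's own z axis and vertical above 0.5 rad).
It fails at once if the duster is let go in the air, more than 10 mm above the tray's floor (height (world z) of duster above 0.014 m and contact force between duster and anything else below 0.05 N).
It also fails if it takes over 64 s, if anything falls off the work surface, if the arm or the gripper's body presses on something with over 40 N, if the wrist force passes 120 N, or if a joint passes its speed limit or range.

### The arm

A 6-joint arm with a two-finger parallel gripper is mounted at the origin on the work surface. World frame = base frame: x ahead of the robot, y to its left, z up, the work surface at z = 0. Lengths are in m, angles in rad, forces in N, time in s.
With the tool pointing down it reaches from about 0.35 to 0.975 m from the base axis. Payload 4.9 kg.
Tool frame: the origin (TCP) lies at the very end of the fingers, on their centre line; the grasp point (between the pads) lies 19 mm behind it; z points along the fingers, y is the line along which they close (so a half turn about z gives the same grasp; the last joint's range is limited). The gripper opens to 85 mm and grips with 20 to 120 N. Pads are 22 mm wide; open, the fingers measure 114 mm over their backs; the gripper's body (76 mm by 85 mm) begins 54 mm behind the grasp point. The pads swing forward as they close: fully open they stand 13 mm farther back than shut.
Start: joints at [-1.419, 0.053, 1.613, -0, 1.476, -0.119], TCP at [0.167, -0.602, 0.231] pointing down, gripper open.
Joint ranges: [-3.01, 3.01], [-1.01, 2.22], [0.06, 2.58], [-1.02, 4.17], [0.09, 2.62], [-3.14, 3.14]. Speed limits (rad/s): [2.57, 2.57, 3.14, 3.14, 3.14, 3.14].

### API

Orientations are given as a unit quaternion [w, x, y, z].
In Python, from plant import * gives the robot as it stands.
- The arm moves only by the tool jog_arm, never from a script. Its argument "moves" is a list that holds one entry, the list of rows, each a list of 7 numbers: the finger opening in cm, from 0 to 8.54, then the shift along the tool's x, y, z in cm, then the turn, a rotation vector about the tool's x, y, z in rad. A call has 1 to 20 rows; each row shifts and turns the commanded pose from where the row before left it, along the tool's axes as they then stand; what a row does not reach is not made up. A row lasts 1/12 s, in which the tool goes at most 41.7 mm and 7.16 degrees, less where a joint would pass 70% of its speed; a pose out of reach is approached as far as the arm can. A call is refused whole if a number of a shift passes 4.17 or a number of a turn 0.125, either way. A call with a gripper value outside its range is refused whole. The fingers move at their own pace and stop on an object; the grip force is fixed at half the most. Time passes only in rows, so rows that do not move let the fingers close. It gives the time, the measured TCP pose, the force, the opening and the grip force at its end, in the units of the state.
- state(): the state, without advancing time (a new reading comes with each control period).
- grab_frame(name): name is "scene" or "top"; returns a dict with "color" (480x640x3 uint8, blue, green, red), "depth" (480x640 float32, m along the optical axis (not along the pixel's ray), 0 where there is no reading), "fx", "fy", "cx", "cy" (pixels), "k1" (the pictures are not rectified: a ray, as slopes to the right and down, at radius r is drawn at 1 + k1 r^2 times it, then the intrinsics apply), "R" (3x3) and "t" (3): a world point X has camera coordinates R X + t. Camera axes: x right, y down, z forward; pixel columns grow to the right and rows downward; lengths in m; the calibration is good to about 2 mm. A picture is of the moment at which its call begins.
- job_done(): hands the job in; it is judged then, once.
Trained networks look in a picture, given as the dict that the camera call returned (one of the last four; its "shot" number tells which), for a name from the list of things; names that differ only in an ending like _2 or _b are one class to them, and where a whole thing is asked for, a point or a joint stands for the part that bears it (a point fixed in the world has none). Each returns a list of dicts, best first, with "p" (0 to 1); they miss things now and then, are a little off and sometimes report something else, mostly with a low value. They report only what shows in the picture. A call takes as long as a camera call. They do not tell look-alikes from the thing itself.
- recognise(name, picture): "rect" ([centre column, centre row, width, height] in pixels, round what is visible of it).
- regions_of(name, picture): "pixels" (480x640 bool, what is visible of it) and "rect" ([centre column, centre row, width, height] in pixels, round what is visible of it).
The state is a dict: "time": time; "joint_pos": joint angles; "joint_vel": joint speeds; "joint_efforts": joint torques, N m; "tool_pos": TCP position; "tool_rot": TCP orientation; "contact_force": force on the tool from outside, world axes, zero at the start; "ft_torque": the same for the moment, N m; "gripper_width": opening from 0.0 (shut) to 1.0 (fully open); "grasp_force": force on a finger pad.
Only numpy, scipy, OpenCV 4.12 (cv2) and the standard library are available. Lean on these libraries where they do the work, as an engineer would, in place of code of your own. Each camera call takes 0.05 s, during which the arm holds its last target. There are 200 camera calls.

## Working session

There is one attempt and no reset: what is moved stays moved. The work goes in short steps, Python scripts to look and compute and a tool call to move; the robot and the scene stay as the last step left them, time stands still between calls to the robot, and variables do not carry over. Pictures are saved under pics/ and viewed, at most 10 in all, crops included, and the job is handed in when it is done.

Besides the shell and the picture viewer there is one more tool, called as a command line: name --argument value ..., lists and objects as JSON in quotes. jog_arm: Moves the arm, as the interface text tells. Its arguments: {"type":"object","properties":{"moves":{"type":"array"}},"required":["moves"]}

```bash
ls; mkdir -p pics
cat > h.py <<'E'
from plant import *
import numpy as np, cv2
def world(f,u,v,d):
    k=f["k1"];x=(np.asarray(u,float)-f["cx"])/f["fx"];y=(np.asarray(v,float)-f["cy"])/f["fy"]
    a,b=x.copy(),y.copy()
    for _ in range(20):
        s=1+k*(a*a+b*b);a=x/s;b=y/s
    return (np.stack([a*d,b*d,d*np.ones_like(a)],-1)-f["t"])@f["R"]
def cloud(f):
    v,u=np.mgrid[:480,:640];return world(f,u,v,f["depth"])
def proj(f,X):
    c=f["R"]@np.asarray(X,float)+f["t"];x,y=c[:2]/c[2];s=1+f["k1"]*(x*x+y*y)
    return f["fx"]*x*s+f["cx"],f["fy"]*y*s+f["cy"]
E
python3 - <<'E'
from h import *
for n in("scene","top"):
    f=grab_frame(n);cv2.imwrite(f"pics/{n}0.png",f["color"]);np.save(f"{n}0.npy",f,allow_pickle=True)
    print(n,"cam at",-f["R"].T@f["t"])
    W=cloud(f)
    for o in("gauge","holder","duster","green_tray","red_tray","book","mug","phone"):
        for r in regions_of(o,f):
            P=W[r["pixels"]&(f["depth"]>0)]
            if len(P) : print(o,round(r["p"],2),np.round(r["rect"]),"med",np.round(np.median(P,0),3),"lo",np.round(np.percentile(P,2,0),3),"hi",np.round(np.percentile(P,98,0),3))
print(state())
E
```

```text
pics
scene cam at [ 1.02992331 -0.80006282  0.6862575 ]
gauge 0.8 [318. 216.   8.  31.] med [0.462 0.008 0.09 ] lo [0.335 0.003 0.001] hi [0.469 0.19  0.141]
holder 0.55 [317. 238.  29.  31.] med [ 0.471 -0.006  0.032] lo [ 0.411 -0.025  0.002] hi [0.496 0.042 0.058]
duster 0.89 [392. 239.  32.  57.] med [0.658 0.047 0.065] lo [0.619 0.034 0.003] hi [0.68  0.093 0.125]
duster 0.66 [417. 262.  31.  54.] med [ 0.748 -0.012  0.068] lo [ 0.717 -0.024  0.005] hi [0.769 0.016 0.125]
duster 0.19 [178. 307.  86.  80.] med [ 0.372 -0.384  0.034] lo [ 0.327 -0.465  0.006] hi [ 0.41  -0.287  0.058]
green_tray 0.95 [204. 422. 142. 116.] med [ 0.601 -0.547  0.007] lo [ 0.511 -0.63   0.004] hi [ 0.687 -0.457  0.021]
green_tray 0.72 [274. 324.  82.  60.] med [ 0.546 -0.283  0.006] lo [ 0.471 -0.355  0.003] hi [ 0.617 -0.214  0.016]
red_tray 0.64 [344. 180.  36.  24.] med [0.353 0.332 0.036] lo [0.287 0.267 0.023] hi [0.417 0.421 0.039]
red_tray 0.56 [390. 214.  60.  30.] med [0.541 0.263 0.007] lo [0.491 0.185 0.003] hi [0.622 0.317 0.018]
red_tray 0.44 [315. 215.   9.  33.] med [0.463 0.007 0.092]
[... 1718 characters left out ...]
nt_pos': array([-1.41897895e+00,  5.27180345e-02,  1.61289183e+00,  2.43979431e-05,
        1.47600077e+00, -1.19006389e-01]), 'joint_vel': array([-0.00323061, -0.00038508,  0.00038589,  0.00058036, -0.00061995,
       -0.00069984]), 'joint_efforts': array([-2.91437857e-03, -3.93688238e+01, -3.70469141e+01, -4.39320784e-04,
        5.37304004e-04,  8.62376112e-06]), 'tool_pos': array([ 0.16720418, -0.60220367,  0.23129727]), 'tool_rot': array([-9.18727851e-06,  9.90845967e-01,  1.34997292e-01,  1.19950901e-05]), 'contact_force': array([ 0.20087355, -0.42830221, -0.48631883]), 'ft_torque': array([ 0.04497327, -0.02248616,  0.00737947]), 'grasp_force': 0.0, 'gripper_width': 1.0011354625862896}
```

Run:
```python
import cv2,numpy as np
a=cv2.imread("pics/scene0.png");b=cv2.imread("pics/top0.png")
cv2.imwrite("pics/a.png",np.vstack([cv2.resize(a[150:330,280:520],(800,600))[:600]]))
```

```text
(no output)
```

View pics/top0.png

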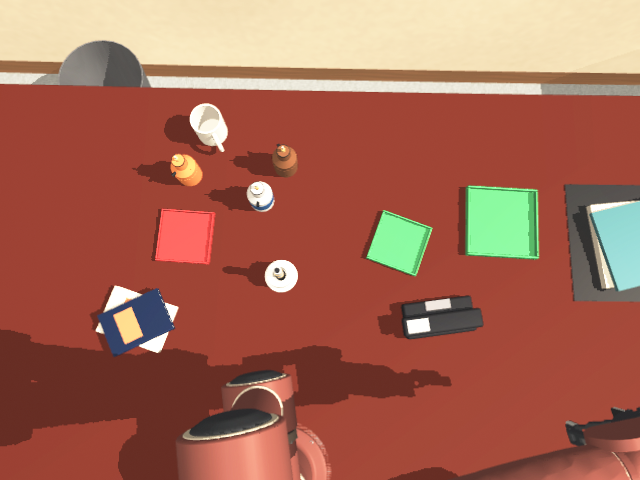

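View pics/a.png

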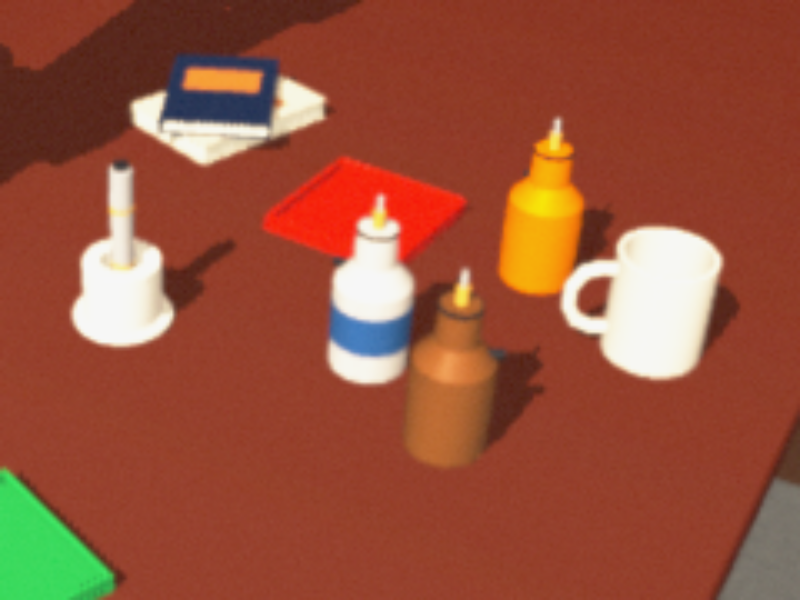

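The top view shows the white duster with its blue band at (261,196), the holder and gauge at (280,275), the red tray at (185,237) and the small green tray at (400,243). The crop confirms the pencil gauge in its holder.

- **Duster candidates (top view):** white/blue (261,196), brown (284,162), orange (185,170). I choose white/blue.
- **Green tray candidates (top view):** small (400,243), large (503,222). I choose the small one.

```bash
cat >> h.py <<'E'
from scipy.optimize import least_squares
def circ(P,r,c0):
    g=lambda c:np.hypot(P[:,0]-c[0],P[:,1]-c[1])-r
    return least_squares(g,c0,loss="soft_l1",f_scale=0.002).x
def near(W,f,c,rad,z0,z1):
    m=(f["depth"]>0)&(np.hypot(W[...,0]-c[0],W[...,1]-c[1])<rad)&(W[...,2]>z0)&(W[...,2]<z1)
    return W[m]
E
python3 - <<'E'
from h import *
for n in("scene","top"):
    f=np.load(f"{n}0.npy",allow_pickle=True).item();W=cloud(f)
    for nm,c,r,z0,z1 in[("barrel",(.457,.008),.009,.07,.13),("holder",(.457,.008),.031,.015,.05),("bottle",(.645,.055),.03,.01,.07),("neck",(.645,.055),.0155,.093,.118)]:
        P=near(W,f,c,r+.02,z0,z1)
        x=circ(P,r,c);print(n,nm,len(P),np.round(x,4),"rms",np.std(np.hypot(*(P[:,:2]-x).T)))
    for nm,c,z0,z1 in[("neck top",(.645,.055),.112,.128),("pin",(.645,.055),.13,.15),("gtop",(.457,.008),.128,.15),("brown",(.745,0),.11,.128)]:
        P=near(W,f,c,.04,z0,z1);print(n,nm,len(P),np.round(P.mean(0),4) if len(P) else'')
    # tray centres by min area rect of coloured pixels on z~0.014
    hsv=cv2.cvtColor(f["color"],cv2.COLOR_BGR2HSV)
    for nm,c,h0,h1,s in[("green",(.543,-.285),45,75,100),("red",(.553,.25),-1,4,0)]:
        m=(np.hypot(W[...,0]-c[0],W[...,1]-c[1])<.11)&(hsv[...,0]>h0)&(hsv[...,0]<h1)&(hsv[...,2]>190)
        r=cv2.minAreaRect((W[m][:,:2]*1000).astype(np.float32));print(n,nm,m.sum(),r)
    print(n,"duster seat proj",proj(f,(.645,.055,.12)),proj(f,(.645,.055,.145)),proj(f,(.457,.008,.1395)))
E
```

```text
scene barrel 140 [0.4592 0.0135] rms 0.0015441108987187004
scene holder 287 [0.4583 0.0134] rms 0.0041309531585400185
scene bottle 475 [0.6499 0.0648] rms 0.001374235707195417
scene neck 119 [0.6499 0.0645] rms 0.001418496188681517
scene neck top 104 [0.6519 0.059  0.1198]
scene pin 18 [0.6504 0.0632 0.1363]
scene gtop 45 [0.4619 0.0101 0.1357]
scene brown 123 [7.426e-01 1.000e-04 1.187e-01]
scene green 2375 ((536.653076171875, -280.14068603515625), (129.43795776367188, 144.2123260498047), 69.03111267089844)
scene red 860 ((548.1172485351562, 262.36505126953125), (158.93687438964844, 147.9982452392578), 87.55294799804688)
scene duster seat proj (np.float64(389.63136899078785), np.float64(219.52268357230923)) (np.float64(390.34423454318056), np.float64(210.5279655706521)) (np.float64(313.9066146805305), np.float64(200.02962036747135))
top barrel 24 [0.4582 0.0106] rms 0.0004955942223687619
top holder 91 [0.4596 0.0119] rms 0.009231410471038806
top bottle 136 [0.6482 0.0624] rms 0.0006184343751900809
top neck 68 [0.6484 0.062 ] rms 0.0022520989401100346
top neck top 132 [0.6469 0.0619 0.1194]
top pin 13 [0.6465 0.062  0.1373]
top gtop 54 [0.4574 0.0103 0.1363]
top brown 136 [0.7369 0.0038 0.1192]
top green 2404 ((541.53564453125, -285.0430908203125), (131.27757263183594, 130.7425079345703), 69.98888397216797)
top red 2855 ((554.07958984375, 248.57862854003906), (135.7358856201172, 133.65045166015625), 86.2740249633789)
top duster seat proj (np.float64(259.3798287965612), np.float64(189.00105540649506)) (np.float64(258.1873371300657), np.float64(186.08886370101976)) (np.float64(277.3892469047755), np.float64(270.008752119197))
```

jog_arm --moves '[[[6, 2.22, -2.57, 0, 0, 0, 0], [6, 2.22, -2.57, 0, 0, 0, 0], [6, 2.22, -2.57, 0, 0, 0, 0], [6, 2.22, -2.57, 0, 0, 0, 0], [6, 2.22, -2.57, 0, 0, 0, 0], [6, 2.22, -2.57, 0, 0, 0, 0], [6, 2.22, -2.57, 0, 0, 0, 0], [6, 2.22, -2.57, 0, 0, 0, 0], [6, 2.22, -2.57, 0, 0, 0, 0], [6, 2.22, -2.57, 0, 0, 0, 0], [6, 2.22, -2.57, 0, 0, 0, 0], [6, 2.22, -2.57, 0, 0, 0, 0], [6, 2.22, -2.57, 0, 0, 0, 0], [6, 2.22, -2.57, 0, 0, 0, 0], [6, 2.22, -2.57, 0, 0, 0, 0], [6, 2.22, -2.57, 0, 0, 0, 0], [6, 2.22, -2.57, 0, 0, 0, 0], [6, 2.22, -2.57, 0, 0, 0, 0], [6, 2.22, -2.57, 0, 0, 0, 0], [6, 2.22, -2.57, 0, 0, 0, 0]]]'

```text
time: 2.57
tool_pos: [0.458, 0.0136, 0.2316]
tool_rot: [0.0, 0.991, 0.135, 0.0]
contact_force: [-0.1, -0.6, 0.7]
gripper_width: 0.706
grasp_force: 0.0
```

jog_arm --moves '[[[6, 0, 0.1, 1.6, 0, 0, 0], [6, 0, 0, 1.6, 0, 0, 0], [6, 0, 0, 1.6, 0, 0, 0], [6, 0, 0, 1.6, 0, 0, 0], [6, 0, 0, 1.6, 0, 0, 0], [6, 0, 0, 1.6, 0, 0, 0], [6, 0, 0, 1.4, 0, 0, 0], [6, 0, 0, 1.0, 0, 0, 0], [6, 0, 0, 0.4, 0, 0, 0], [6, 0, 0, 0, 0, 0, 0], [6, 0, 0, 0, 0, 0, 0]]]'

```text
time: 3.48
tool_pos: [0.4582, 0.0108, 0.1079]
tool_rot: [0.0, 0.991, 0.135, 0.0]
contact_force: [-0.3, 0.3, -0.1]
gripper_width: 0.701
grasp_force: 0.0
```

Run:
```python
from h import *
f=grab_frame("scene");g=grab_frame("top")
a=f["color"][170:260,260:380];b=g["color"][220:310,220:340]
cv2.imwrite("pics/b.png",cv2.resize(np.hstack([a,b]),(800,300),interpolation=cv2.INTER_CUBIC))
print(state())
```

```text
{'time': 3.5833, 'joint_pos': array([-1.39031452e-01, -2.52401746e-01,  2.10742729e+00,  1.61401275e-05,
        1.28449980e+00,  1.16098758e+00]), 'joint_vel': array([ 4.10189322e-04, -3.96229487e-03, -8.56575061e-04, -1.41658876e-04,
        7.09340923e-05,  1.53163713e-03]), 'joint_efforts': array([ 2.56829022e-03, -2.32815796e+01, -3.42247689e+01,  7.99912550e-05,
        6.71996997e-03, -6.50578897e-06]), 'tool_pos': array([0.45860189, 0.01075322, 0.10850322]), 'tool_rot': array([2.72654191e-04, 9.90848726e-01, 1.34973088e-01, 9.97074825e-04]), 'contact_force': array([0.19036958, 0.04016674, 0.31490008]), 'ft_torque': array([0.00345228, 0.03328233, 0.02838214]), 'grasp_force': 0.0, 'gripper_width': 0.7055698955804706}
```

View pics/b.png

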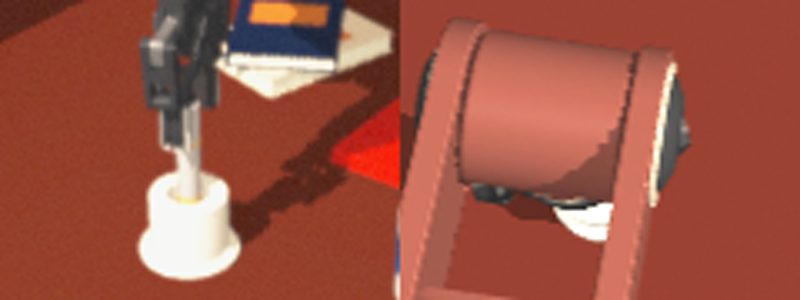

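The crop shows the fingers straddling the barrel above the holder; the arm hides this area from the top camera. I'll go slightly lower and close.

jog_arm --moves '[[[6, 0, 0, 0.2, 0, 0, 0], [3, 0, 0, 0, 0, 0, 0], [2, 0, 0, 0, 0, 0, 0], [1, 0, 0, 0, 0, 0, 0], [0, 0, 0, 0, 0, 0, 0], [0, 0, 0, 0, 0, 0, 0], [0, 0, 0, 0, 0, 0, 0], [0, 0, 0, 0, 0, 0, 0], [0, 0, 0, 0, 0, 0, 0], [0, 0, 0, 0, 0, 0, 0]]]'

```text
time: 4.42
tool_pos: [0.4581, 0.0107, 0.1056]
tool_rot: [0.0, 0.991, 0.135, 0.0]
contact_force: [-0.2, -0.7, 3.1]
gripper_width: 0.194
grasp_force: 58.5
```

jog_arm --moves '[[[0, 0, 0, -1, 0, 0, 0], [0, 0, 0, -2, 0, 0, 0], [0, 0, 0, -2, 0, 0, 0], [0, 0, 0, -2, 0, 0, 0], [0, 0, 0, -2, 0, 0, 0], [0, 0, 0, -2, 0, 0, 0], [0, 0, 0, -2, 0, 0, 0], [0, 0, 0, -2, 0, 0, 0], [0, 0, 0, -1, 0, 0, 0], [0, 2, 0, 0, 0, 0, 0], [0, 2.4, 0, 0, 0, 0, 0], [0, 2.5, 0, 0, 0, 0, 0], [0, 2.5, 0, 0, 0, 0, 0], [0, 2.5, 0, 0, 0, 0, 0], [0, 2.5, 0, 0, 0, 0, 0], [0, 2.4, 0, 0, 0, 0, 0], [0, 2, 0.1, 0, 0, 0, 0], [0, 1, 0, 0, 0, 0, 0], [0, 0, 0, 0, 0, 0, 0], [0, 0, 0, 0, 0, 0, 0]]]'

```text
time: 6.08
tool_pos: [0.6483, 0.0629, 0.2645]
tool_rot: [-0.0, 0.991, 0.135, -0.001]
contact_force: [0.4, 0.3, -0.9]
gripper_width: 0.194
grasp_force: 58.6
```

```bash
cat > m.py <<'E'
from h import *
from scipy.optimize import least_squares
print({k:state()[k] for k in("tool_pos","contact_force","gripper_width","tool_rot")})
f=grab_frame("scene");W=cloud(f);c=state()["tool_pos"][:2]; zt=state()["tool_pos"][2]-.1055
for nm,z0,z1,r in[("barrel lo",.045,.068,.009),("barrel hi",.07,.095,.009),("chuck",.012,.04,.013)]:
    P=near(W,f,c,.025,zt+z0,zt+z1)
    print(nm,len(P),circ(P,r,c).round(4) if len(P)>10 else "")
P=near(W,f,(.649,.063),.03,.094,.118);print("neck",circ(P,.0155,(.649,.063)).round(4))
b=f["color"][140:260,320:480]
cv2.imwrite("pics/c%d.png"%int(f["shot"]),cv2.resize(b,(800,600),interpolation=cv2.INTER_CUBIC));print(f["shot"])
E
python3 m.py
```

```text
{'tool_pos': array([0.64827157, 0.06291172, 0.26451197]), 'contact_force': array([ 0.44390175,  0.30358743, -0.88869815]), 'gripper_width': 0.19432870704886168, 'tool_rot': array([-1.43494285e-04,  9.90835076e-01,  1.35072918e-01, -1.06726451e-03])}
barrel lo 70 [0.6497 0.0664]
barrel hi 70 [0.6492 0.0668]
chuck 120 [0.6494 0.0664]
neck [0.6499 0.0646]
5
```

jog_arm --moves '[[[0, 0, 0.1, 0.3, 0, 0, 0], [0, 0, 0.1, 0.5, 0, 0, 0], [0, 0, 0, 0.5, 0, 0, 0], [0, 0, 0, 0.3, 0, 0, 0], [0, 0, 0, 0.2, 0, 0, 0], [0, 0, 0, 0, 0, 0, 0], [0, 0, 0, 0, 0, 0, 0]]]'

```text
time: 6.72
tool_pos: [0.6492, 0.0609, 0.2471]
tool_rot: [-0.0, 0.991, 0.135, -0.0]
contact_force: [-0.1, -0.7, -1.0]
gripper_width: 0.192
grasp_force: 58.6
```

```bash
python3 m.py
```

```text
{'tool_pos': array([0.64921769, 0.06091947, 0.24709067]), 'contact_force': array([-0.07187813, -0.65152733, -1.02041514]), 'gripper_width': 0.19154183801603558, 'tool_rot': array([-3.61364688e-05,  9.90850285e-01,  1.34965490e-01, -1.69939022e-04])}
barrel lo 69 [0.6506 0.0641]
barrel hi 77 [0.6504 0.0645]
chuck 113 [0.6506 0.0639]
neck [0.6499 0.0651]
6
```

```bash
ls pics
```

```text
a.png
b.png
c5.png
c6.png
scene0.png
top0.png
```

View pics/c6.png

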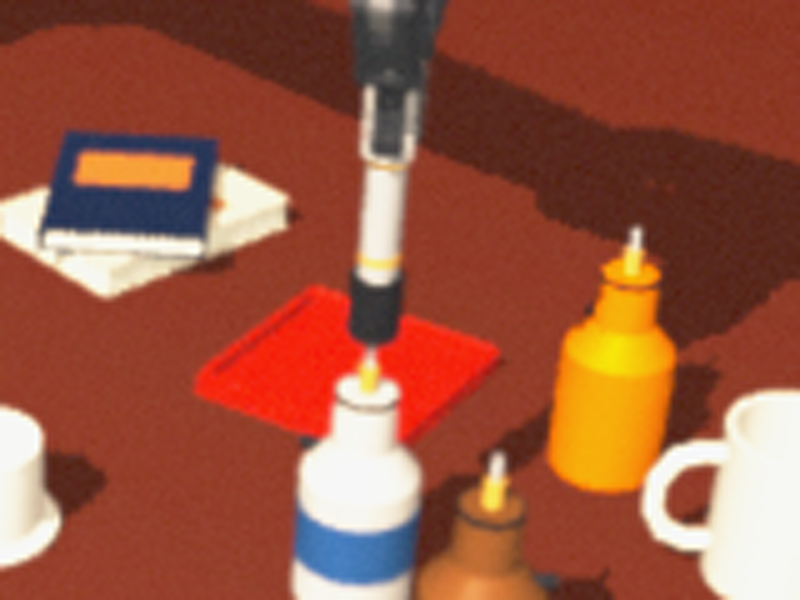

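jog_arm --moves '[[[0, -0.06, 0, 0.1, 0, 0, 0], [0, 0, -0.03, 0.2, 0, 0, 0], [0, 0, 0, 0.2, 0, 0, 0], [0, 0, 0, 0.2, 0, 0, 0], [0, 0, 0, 0.2, 0, 0, 0], [0, 0, 0, 0.2, 0, 0, 0], [0, 0, 0, 0.2, 0, 0, 0], [0, 0, 0, 0.2, 0, 0, 0], [0, 0, 0, 0.1, 0, 0, 0], [0, 0, 0, 0.1, 0, 0, 0], [0, 0, 0, 0.1, 0, 0, 0], [0, 0, 0, 0.1, 0, 0, 0], [0, 0, 0, 0.1, 0, 0, 0], [0, 0, 0, 0, 0, 0, 0]]]'

```text
time: 7.93
tool_pos: [0.6486, 0.0611, 0.2271]
tool_rot: [-0.0, 0.991, 0.135, -0.0]
contact_force: [-0.4, -0.0, -0.5]
gripper_width: 0.193
grasp_force: 58.6
```

jog_arm --moves '[[[0, 0, 0, 0.1, 0, 0, 0], [0, 0, 0, 0.1, 0, 0, 0], [0, 0, 0, 0.1, 0, 0, 0], [0, 0, 0, 0.1, 0, 0, 0], [0, 0, 0, 0.1, 0, 0, 0], [0, 0, 0, 0.1, 0, 0, 0], [0, 0, 0, 0.1, 0, 0, 0], [0, 0, 0, 0.1, 0, 0, 0], [0, 0, 0, 0, 0, 0, 0]]]'

```text
time: 8.68
tool_pos: [0.6496, 0.0611, 0.2222]
tool_rot: [0.0, 0.991, 0.135, 0.002]
contact_force: [-1.9, -0.7, 6.6]
gripper_width: 0.192
grasp_force: 59.5
```

jog_arm --moves '[[[0, 0, 0, 0.1, 0, 0, 0], [0, 0, 0, 0.1, 0, 0, 0], [0, 0, 0, 0.1, 0, 0, 0], [0, 0, 0, 0.1, 0, 0, 0], [0, 0, 0, 0.1, 0, 0, 0], [0, 0, 0, 0, 0, 0, 0]]]'

```text
time: 9.18
tool_pos: [0.6499, 0.0611, 0.2181]
tool_rot: [0.0, 0.991, 0.135, 0.002]
contact_force: [-1.6, -0.4, 9.6]
gripper_width: 0.189
grasp_force: 59.8
```

jog_arm --moves '[[[0, 0, 0, 0.1, 0, 0, 0], [0, 0, 0, 0.1, 0, 0, 0], [0, 0, 0, 0.1, 0, 0, 0], [0, 0, 0, 0.1, 0, 0, 0], [0, 0, 0, 0, 0, 0, 0], [0, 0, 0, 0, 0, 0, 0]]]'

```text
time: 9.68
tool_pos: [0.6504, 0.0611, 0.2157]
tool_rot: [0.0, 0.991, 0.135, 0.003]
contact_force: [-3.2, 0.0, 13.6]
gripper_width: 0.193
grasp_force: 60.3
```

jog_arm --moves '[[[0, 0, 0, 0.1, 0, 0, 0], [0, 0, 0, 0.1, 0, 0, 0], [0, 0, 0, 0.1, 0, 0, 0], [0, 0, 0, 0, 0, 0, 0], [0, 0, 0, 0, 0, 0, 0], [0, 0, 0, 0, 0, 0, 0], [0, 0, 0, 0, 0, 0, 0]]]'

```text
time: 10.27
tool_pos: [0.6514, 0.0612, 0.2156]
tool_rot: [0.001, 0.991, 0.135, 0.005]
contact_force: [-4.8, 0.7, 20.7]
gripper_width: 0.186
grasp_force: 61.1
```

```bash
python3 m.py
```

```text
{'tool_pos': array([0.65142899, 0.06115197, 0.21564402]), 'contact_force': array([-4.80215333,  0.70006762, 20.71871494]), 'gripper_width': 0.18620688214330464, 'tool_rot': array([6.36002016e-04, 9.90829819e-01, 1.35031424e-01, 4.73066484e-03])}
barrel lo 68 [0.6521 0.0645]
barrel hi 75 [0.6519 0.065 ]
chuck 116 [0.6515 0.0643]
neck [0.651  0.0646]
7
```

View pics/c7.png

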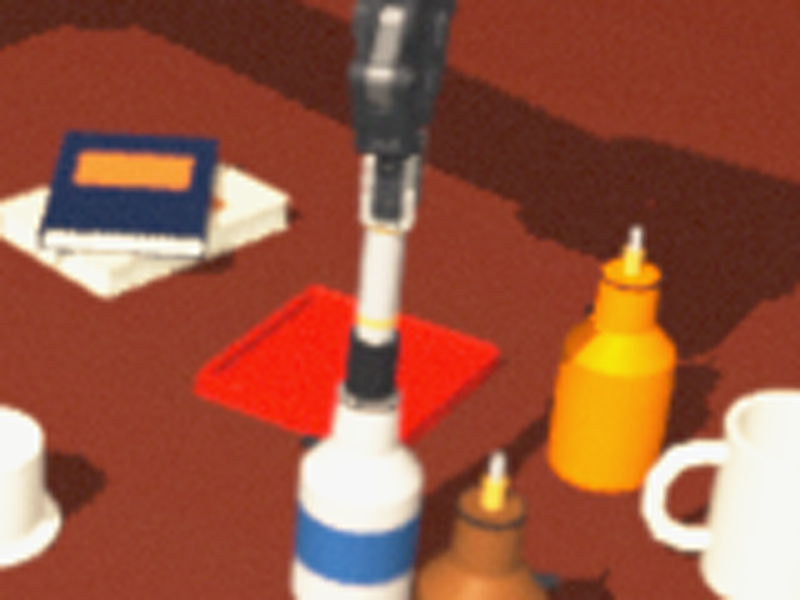

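The view shows the black mouth seated flat on the neck (370,395) with the gauge upright. I'll hold, then lift slowly.

jog_arm --moves '[[[0, 0, 0, 0, 0, 0, 0], [0, 0, 0, 0, 0, 0, 0], [0, 0, 0, 0, 0, 0, 0], [0, 0, 0, 0, 0, 0, 0], [0, 0, 0, 0, 0, 0, 0], [0, 0, 0, 0, 0, 0, 0], [0, 0, 0, 0, 0, 0, 0], [0, 0, 0, 0, 0, 0, 0], [0, 0, 0, -0.1, 0, 0, 0], [0, 0, 0, -0.2, 0, 0, 0], [0, 0, 0, -0.2, 0, 0, 0], [0, 0, 0, -0.2, 0, 0, 0], [0, 0, 0, -0.2, 0, 0, 0], [0, 0, 0, -0.2, 0, 0, 0], [0, 0, 0, -0.2, 0, 0, 0], [0, 0, 0, -0.3, 0, 0, 0], [0, 0, 0, -0.3, 0, 0, 0], [0, 0, 0, -0.3, 0, 0, 0], [0, 0, 0, -0.3, 0, 0, 0], [0, 0, 0, -0.3, 0, 0, 0]]]'

```text
time: 11.98
tool_pos: [0.6487, 0.0611, 0.2355]
tool_rot: [-0.0, 0.991, 0.135, -0.0]
contact_force: [0.8, 0.3, -1.7]
gripper_width: 0.191
grasp_force: 58.7
```

jog_arm --moves '[[[0, 0, 0, -0.4, 0, 0, 0], [0, 0, 0, -0.5, 0, 0, 0], [0, 0, 0, -0.6, 0, 0, 0], [0, 0, 0, -0.8, 0, 0, 0], [0, 0, 0, -0.8, 0, 0, 0], [0, 0, 0, -0.8, 0, 0, 0], [0, 0, 0, 0, 0, 0, 0], [0, 0, 0, 0, 0, 0, 0]]]'

```text
time: 12.65
tool_pos: [0.6492, 0.0611, 0.2756]
tool_rot: [0.0, 0.991, 0.135, 0.001]
contact_force: [-0.3, -0.5, -2.1]
gripper_width: 0.185
grasp_force: 58.7
```

```bash
python3 m.py
python3 - <<'E'
from h import *
g=grab_frame("top");cv2.imwrite("pics/t2.png",cv2.resize(g["color"][140:260,200:360],(800,600),interpolation=cv2.INTER_CUBIC))
E
```

```text
{'tool_pos': array([0.64917272, 0.06107698, 0.27560828]), 'contact_force': array([-0.32146325, -0.53257025, -2.13994318]), 'gripper_width': 0.18458664646140507, 'tool_rot': array([1.58725076e-04, 9.90844592e-01, 1.35003478e-01, 1.01496387e-03])}
barrel lo 78 [0.6508 0.0641]
barrel hi 72 [0.6497 0.0649]
chuck 120 [0.6502 0.0647]
neck [0.65   0.0647]
8
```

Run:
```python
from h import *
f=grab_frame("scene");W=cloud(f);c=np.array((.459,.0125))
for z0,z1 in((.02,.05),(.015,.035),(.035,.053)):
    P=near(W,f,c,.037,z0,z1)
    P=P[(P[:,:2]-c)@np.array([.57,-.82])>0]  # camera-facing outer wall
    x=circ(P,.031,c);print(len(P),x.round(4),np.std(np.hypot(*(P[:,:2]-x).T)))
# top camera: holder visible now?
g=grab_frame("top");V=cloud(g);P=near(V,g,c,.045,.05,.06)
print(len(P),P[:,:2].mean(0),(P[:,:2].min(0)+P[:,:2].max(0))/2,cv2.minEnclosingCircle((P[:,:2]*1000).astype(np.float32)))
P=near(W,f,c,.045,.051,.06);print(cv2.minEnclosingCircle((P[:,:2]*1000).astype(np.float32)),len(P))
```

```text
232 [0.4581 0.0135] 0.0015125098696520006
151 [0.4581 0.0134] 0.0015006126036679185
141 [0.4582 0.0135] 0.0015325677424945757
359 [0.45671885 0.01020594] [0.45721404 0.01029284] ((456.5720520019531, 10.295193672180176), 30.81751251220703)
((459.9647521972656, 13.376325607299805), 32.921295166015625) 211
```

View pics/c8.png

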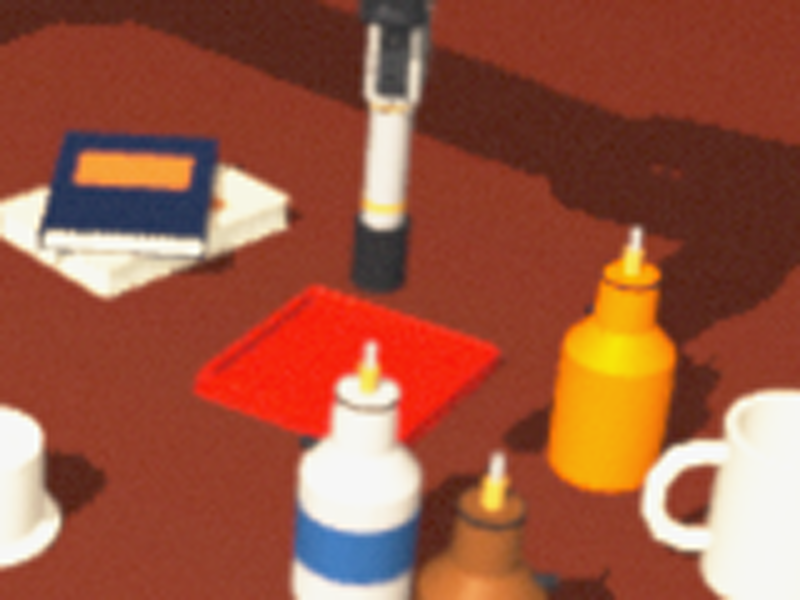

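jog_arm --moves '[[[0, -1, 0, 0, 0, 0, 0], [0, -2.2, 0, 0, 0, 0, 0], [0, -2.4, -0.1, 0, 0, 0, 0], [0, -2.4, 0, 0, 0, 0, 0], [0, -2.4, 0, 0, 0, 0, 0], [0, -2.4, -0.1, 0, 0, 0, 0], [0, -2.4, 0, 0, 0, 0, 0], [0, -2.2, 0, 0, 0, 0, 0], [0, -1.6, 0, 0, 0, 0, 0], [0, -0.9, 0, 0.5, 0, 0, 0], [0, 0, 0, 1.5, 0, 0, 0], [0, 0, 0, 2, 0, 0, 0], [0, 0, 0, 2, 0, 0, 0], [0, 0, 0, 2, 0, 0, 0], [0, 0, 0, 1.5, 0, 0, 0], [0, 0, 0, 0.8, 0, 0, 0], [0, 0, 0, 0, 0, 0, 0], [0, 0, 0, 0, 0, 0, 0], [0, 0, 0, 0, 0, 0, 0]]]'

```text
time: 14.43
tool_pos: [0.4571, 0.0097, 0.1725]
tool_rot: [0.0, 0.991, 0.135, 0.001]
contact_force: [0.2, -0.2, -1.1]
gripper_width: 0.191
grasp_force: 58.7
```

```bash
python3 m.py
```

```text
{'tool_pos': array([0.45711252, 0.00967694, 0.17247867]), 'contact_force': array([ 0.15212034, -0.24029333, -1.13524675]), 'gripper_width': 0.19050603158204263, 'tool_rot': array([2.47641059e-04, 9.90842513e-01, 1.35019294e-01, 9.18096997e-04])}
barrel lo 60 [0.4581 0.0131]
barrel hi 64 [0.4582 0.0136]
chuck 93 [0.4576 0.0131]
neck [0.6498 0.0651]
12
```

jog_arm --moves '[[[0, 0, 0, 0.5, 0, 0, 0], [0, 0, 0, 0.6, 0, 0, 0], [0, 0, 0, 0.6, 0, 0, 0], [0, 0, 0, 0.6, 0, 0, 0], [0, 0, 0, 0.6, 0, 0, 0], [0, 0, 0, 0.6, 0, 0, 0], [0, 0, 0, 0.6, 0, 0, 0], [0, 0, 0, 0.6, 0, 0, 0], [0, 0, 0, 0.6, 0, 0, 0], [0, 0, 0, 0.5, 0, 0, 0], [0, 0, 0, 0.4, 0, 0, 0], [0, 0, 0, 0.2, 0, 0, 0], [0, 0, 0, 0.2, 0, 0, 0], [0, 0, 0, 0.1, 0, 0, 0], [0, 0, 0, 0.1, 0, 0, 0], [0, 0, 0, 0, 0, 0, 0], [0, 0, 0, 0, 0, 0, 0]]]'

```text
time: 15.9
tool_pos: [0.4574, 0.0098, 0.1056]
tool_rot: [-0.0, 0.991, 0.135, 0.001]
contact_force: [-2.6, 0.4, 8.2]
gripper_width: 0.193
grasp_force: 59.7
```

jog_arm --moves '[[[0, 0, 0, -0.3, 0, 0, 0], [2.2, 0, 0, 0, 0, 0, 0], [3, 0, 0, 0, 0, 0, 0], [4, 0, 0, 0, 0, 0, 0], [6, 0, 0, 0, 0, 0, 0], [6, 0, 0, 0, 0, 0, 0], [6, 0, 0, 0, 0, 0, 0], [6, 0, 0, -1, 0, 0, 0], [6, 0, 0, -2, 0, 0, 0], [6, 0, 0, -2, 0, 0, 0], [6, 0, 0, -2, 0, 0, 0], [6, 0, 0, -2, 0, 0, 0], [6, 0, 0, -2, 0, 0, 0], [6, 0, 0, -2, 0, 0, 0], [6, 2, 0, -1.5, 0, 0, 0], [6, 3.5, 0, 0, 0, 0, 0], [6, 3.5, 0, 0, 0, 0, 0], [6, 3.5, 0, 0, 0, 0, 0], [6, 0, 0, 0, 0, 0, 0]]]'

```text
time: 17.48
tool_pos: [0.5806, 0.0443, 0.25]
tool_rot: [-0.0, 0.991, 0.136, -0.0]
contact_force: [-1.1, -0.1, -0.5]
gripper_width: 0.704
grasp_force: 0.0
```

Run:
```python
from h import *
f=grab_frame("scene");W=cloud(f);c=(.458,.0134)
for z0,z1 in((.065,.09),(.1,.13)):
    P=near(W,f,c,.025,z0,z1);print(circ(P,.009,c).round(4),len(P))
P=near(W,f,c,.03,.12,.19);print("top z",np.sort(P[:,2])[-8:].round(4))
for z in (.135,.152,.1395,.169): print(z,proj(f,(.4585,.012,z)))
cv2.imwrite("pics/rod.png",cv2.resize(f["color"][170:260,260:380],(800,600),interpolation=cv2.INTER_NEAREST))
P=near(W,f,(.649,.063),.03,.094,.118);print("neck",circ(P,.0155,(.649,.063)).round(4))
```

```text
[0.4585 0.0123] 56
[0.459 0.012] 73
top z [0.1647 0.1652 0.1653 0.1655 0.1661 0.1663 0.1663 0.1667]
0.135 (np.float64(315.34878354071225), np.float64(201.10614925423198))
0.152 (np.float64(315.1986059420265), np.float64(195.11404991400286))
0.1395 (np.float64(315.30922245782835), np.float64(199.52933390133705))
0.169 (np.float64(315.0464472666185), np.float64(189.02516954137928))
neck [0.6498 0.0647]
```

View pics/rod.png

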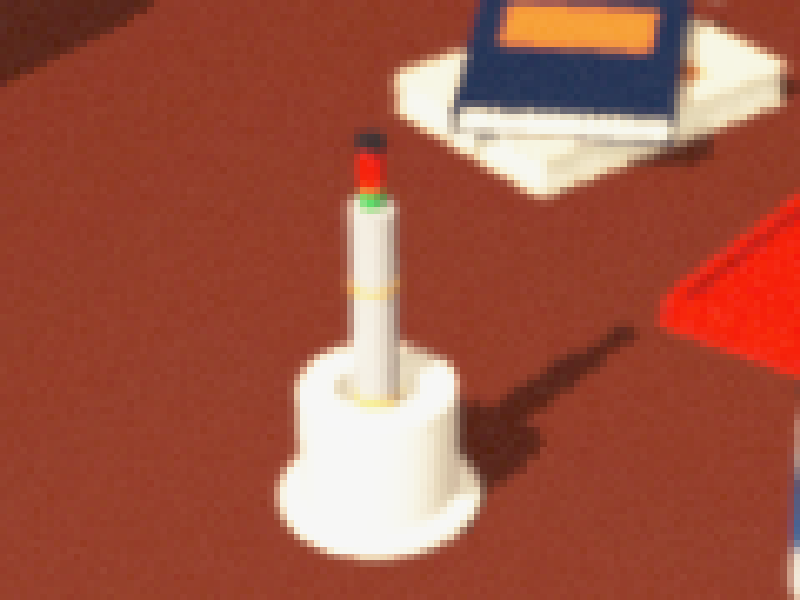

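Green shows on the rod at (371,203), between the barrel and the red, with about 27 mm out, so the duster goes to the small green tray. Next I grasp the duster's neck.

jog_arm --moves '[[[8.5, 1.5, 0.1, 0, 0, 0, 0], [8.5, 2.2, 0.1, 0, 0, 0, 0], [8.5, 2.0, 0, 0, 0, 0, 0], [8.5, 1.3, 0, 0, 0, 0, 0], [8.5, 0, 0, 1.5, 0, 0, 0], [8.5, 0, 0, 2, 0, 0, 0], [8.5, 0, 0, 2, 0, 0, 0], [8.5, 0, 0, 2, 0, 0, 0], [8.5, 0, 0, 2, 0, 0, 0], [8.5, 0, 0, 2, 0, 0, 0], [8.5, 0, 0, 2, 0, 0, 0], [8.5, 0, 0, 1.5, 0, 0, 0], [8.5, 0, 0, 0.8, 0, 0, 0], [8.5, 0, 0, 0.4, 0, 0, 0], [8.5, 0, 0, 0, 0, 0, 0], [8.5, 0, 0, 0, 0, 0, 0]]]'

```text
time: 18.87
tool_pos: [0.6454, 0.0599, 0.0904]
tool_rot: [0.0, 0.991, 0.135, 0.001]
contact_force: [-0.7, -0.4, 1.4]
gripper_width: 0.997
grasp_force: 0.0
```

jog_arm --moves '[[[8.5, 0.37, 0, 0.2, 0, 0, 0], [6, 0, 0, 0, 0, 0, 0], [5, 0, 0, 0, 0, 0, 0], [4.4, 0, 0, 0, 0, 0, 0], [3.8, 0, 0, 0, 0, 0, 0], [3.4, 0, 0, 0, 0, 0, 0], [3, 0, 0, 0, 0, 0, 0], [0, 0, 0, 0, 0, 0, 0], [0, 0, 0, 0, 0, 0, 0], [0, 0, 0, 0, 0, 0, 0], [0, 0, 0, 0, 0, 0, 0]]]'

```text
time: 19.78
tool_pos: [0.6486, 0.0611, 0.088]
tool_rot: [-0.0, 0.991, 0.135, 0.0]
contact_force: [-2.1, 0.2, 5.5]
gripper_width: 0.358
grasp_force: 55.0
```

jog_arm --moves '[[[0, 0, 0, -0.3, 0, 0, 0], [0, 0, 0, -0.6, 0, 0, 0], [0, 0, 0, -1, 0, 0, 0], [0, 0, 0, -1.2, 0, 0, 0], [0, 0, 0, -1.2, 0, 0, 0], [0, 0, 0, -1, 0, 0, 0], [0, 0, 0, -0.7, 0, 0, 0], [0, 0, 0, 0, 0, 0, 0]]]'

```text
time: 20.45
tool_pos: [0.6501, 0.061, 0.1507]
tool_rot: [0.0, 0.991, 0.135, 0.003]
contact_force: [1.2, -0.2, -4.3]
gripper_width: 0.35
grasp_force: 54.6
```

jog_arm --moves '[[[0, -0.5, 0.8, 0, 0, 0, 0], [0, -0.8, 1.3, 0, 0, 0, 0], [0, -1.1, 1.7, 0, 0, 0, 0], [0, -1.2, 1.9, 0, 0, 0, 0], [0, -1.2, 1.9, 0, 0, 0, 0], [0, -1.3, 2.0, 0, 0, 0, 0], [0, -1.3, 2.0, 0, 0, 0, 0], [0, -1.3, 2.0, 0, 0, 0, 0], [0, -1.3, 2.0, 0, 0, 0, 0], [0, -1.3, 2.0, 0, 0, 0, 0], [0, -1.3, 2.0, 0, 0, 0, 0], [0, -1.3, 2.0, 0, 0, 0, 0], [0, -1.3, 2.0, 0, 0, 0, 0], [0, -1.3, 2.0, 0, 0, 0, 0], [0, -1.2, 1.9, 0, 0, 0, 0], [0, -0.9, 1.4, 0, 0, 0, 0], [0, -0.6, 1.0, 0, 0, 0, 0], [0, -0.3, 0.6, 0, 0, 0, 0], [0, 0, 0, 0, 0, 0, 0], [0, 0, 0, 0, 0, 0, 0]]]'

```text
time: 22.12
tool_pos: [0.5418, -0.2848, 0.1469]
tool_rot: [-0.001, 0.991, 0.135, -0.0]
contact_force: [-0.1, 0.2, -6.2]
gripper_width: 0.355
grasp_force: 55.5
```

Run:
```python
from h import *
f=grab_frame("scene");W=cloud(f);s=state();c=s["tool_pos"][:2]+(.001,.003);h=s["tool_pos"][2]-.088
print(s["tool_pos"],s["contact_force"])
for z0,z1,r in((.01,.035,.03),(.04,.07,.03),(.093,.105,.0155)):
    P=near(W,f,c,r+.02,z0+h,z1+h);print(len(P),circ(P,r,c).round(4) if len(P)>5 else "")
P=near(W,f,c,.04,.025,.2);print("lowest z",np.percentile(P[:,2],[0,2,5]))
cv2.imwrite("pics/d.png",cv2.resize(f["color"][200:380,180:420],(800,600)))
```

```text
[ 0.54204784 -0.28439174  0.1469494 ] [-0.04580313  0.21669249 -4.40099091]
270 [ 0.5414 -0.2805]
353 [ 0.5421 -0.2807]
92 [ 0.5451 -0.2911]
lowest z [0.06103562 0.06516407 0.06986292]
```

View pics/d.png

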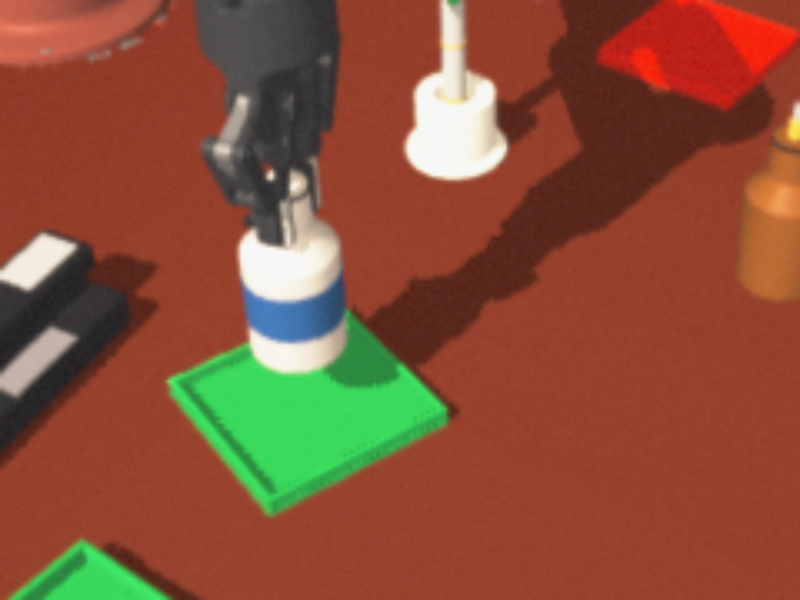

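The duster hangs upright over the small green tray, bottle foot at (298,360) in the crop. I'll lower it gently.

jog_arm --moves '[[[0, 0, 0, 0.5, 0, 0, 0], [0, 0, 0, 0.8, 0, 0, 0], [0, 0, 0, 0.9, 0, 0, 0], [0, 0, 0, 0.8, 0, 0, 0], [0, 0, 0, 0.6, 0, 0, 0], [0, 0, 0, 0.5, 0, 0, 0], [0, 0, 0, 0.4, 0, 0, 0], [0, 0, 0, 0.3, 0, 0, 0], [0, 0, 0, 0.2, 0, 0, 0], [0, 0, 0, 0.1, 0, 0, 0], [0, 0, 0, 0.1, 0, 0, 0], [0, 0, 0, 0.1, 0, 0, 0], [0, 0, 0, 0.1, 0, 0, 0], [0, 0, 0, 0, 0, 0, 0], [0, 0, 0, 0, 0, 0, 0]]]'

```text
time: 23.42
tool_pos: [0.5421, -0.2851, 0.0934]
tool_rot: [-0.0, 0.991, 0.135, 0.0]
contact_force: [0.0, -0.1, -4.6]
gripper_width: 0.35
grasp_force: 55.5
```

jog_arm --moves '[[[0, 0, 0, 0.1, 0, 0, 0], [0, 0, 0, 0.1, 0, 0, 0], [0, 0, 0, 0.1, 0, 0, 0], [0, 0, 0, 0, 0, 0, 0], [0, 0, 0, 0, 0, 0, 0]]]'

```text
time: 23.83
tool_pos: [0.5427, -0.2853, 0.092]
tool_rot: [0.0, 0.991, 0.135, 0.0]
contact_force: [-2.7, 1.9, 6.3]
gripper_width: 0.354
grasp_force: 57.7
```

jog_arm --moves '[[[0, 0, 0, -0.2, 0, 0, 0], [3.6, 0, 0, 0, 0, 0, 0], [4.2, 0, 0, 0, 0, 0, 0], [5, 0, 0, 0, 0, 0, 0], [6, 0, 0, 0, 0, 0, 0], [8.5, 0, 0, 0, 0, 0, 0], [8.5, 0, 0, 0, 0, 0, 0], [8.5, 0, 0, 0, 0, 0, 0], [8.5, 0, 0, -0.8, 0, 0, 0], [8.5, 0, 0, -1.5, 0, 0, 0], [8.5, 0, 0, -2, 0, 0, 0], [8.5, 0, 0, -2, 0, 0, 0], [8.5, 0, 0, -2, 0, 0, 0], [8.5, 0, 0, -2, 0, 0, 0], [8.5, 0, 0, -2, 0, 0, 0], [8.5, 0, 0, -2, 0, 0, 0], [8.5, 0, 0, 0, 0, 0, 0], [8.5, 0, 0, 0, 0, 0, 0]]]'

```text
time: 25.33
tool_pos: [0.5428, -0.2855, 0.2375]
tool_rot: [0.001, 0.991, 0.135, 0.001]
contact_force: [0.6, 0.6, -0.6]
gripper_width: 0.996
grasp_force: 0.0
```

Run:
```python
from h import *
f=grab_frame("scene");W=cloud(f);c=(.542,-.281)
for z0,z1,r in((.02,.035,.03),(.045,.075,.03),(.097,.12,.0155)):
    P=near(W,f,c,r+.02,z0,z1);print(len(P),circ(P,r,c).round(4))
c=(.458,.0134)
for z0,z1 in((.065,.09),(.1,.13)):
    P=near(W,f,c,.025,z0,z1);print("gauge",circ(P,.009,c).round(4))
cv2.imwrite("pics/e.png",f["color"])
```

```text
144 [ 0.5416 -0.2813]
324 [ 0.5417 -0.2812]
139 [ 0.5422 -0.2814]
gauge [0.4583 0.0124]
gauge [0.4587 0.0122]
```

View pics/e.png

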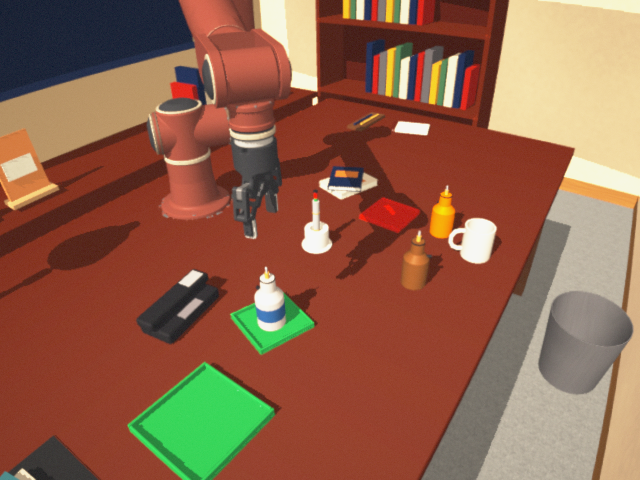

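The view shows the duster upright in the small green tray (270,310), the gauge upright in its holder with the rod out (316,215), and the gripper clear of everything.

```bash
python3 -c "
from plant import *
print(job_done())"
```

```text
the job is handed in; nothing more can be done
None
```

I handed the job in: the gauge showed green (rod about 27 mm out), so the duster stands upright in the small green tray, and the gauge is back upright in its holder; the hand-in call returned no verdict.

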